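Fit the strainer and the cone on the citrus press and hold the cone down

ROBOT

A 6-joint arm with a two-finger parallel gripper is mounted at the origin on a cart in front of the work surface, level with it; the furniture and walls round the work are solid. World frame = base frame: x ahead of the robot, y to its left, z up, the work surface at z = 0. Lengths are in m, angles in rad, forces in N, time in s.
With the tool pointing down it reaches from about 0.35 to 0.775 m from the base axis. Payload 7.3 kg.
Tool frame: the origin (TCP) lies on the centre line of the jaws, within the pads' length; the fingertips stand bot.tcp_to_tips ahead of it and the grasp point (between the pads) lies 3 mm ahead of it (bot.tcp_to_tips is the distance from the TCP to the fingertips, in m); z points along the fingers, y is the line along which they close (so a half turn about z gives the same grasp; the last joint's range is limited). The gripper opens to 92 mm and grips with 3 to 60 N. Pads are 19 mm wide; open, the fingers measure 130 mm over their backs; the gripper's body (75 mm by 190 mm) begins 47 mm behind the grasp point.
Start: joints at [1.183, 0.342, 1.524, -0, 1.275, -0.146], TCP at [0.126, 0.51, 0.249] pointing down, gripper open.
Joint ranges: [-2.53, 2.53], [-0.77, 2.02], [0.04, 2.7], [-1, 4.14], [0.28, 2.66], [-3.11, 3.11]. Speed limits (rad/s): [2.57, 2.57, 3.14, 3.14, 3.14, 3.14].

INTERFACE

Orientations are given as [roll, pitch, yaw] about the fixed x, y, z axes, in that order (R = Rz(yaw) Ry(pitch) Rx(roll)).
In Python, from cell import sensors, imaging, bot gives the robot as it stands.
- The arm moves only by the tool drive_tool, never from a script. Its argument "steps" is a list of rows, each a list of 7 numbers: the closure in counts, from 0 (fully open) to 255 (shut), then the shift along the world's x, y, z in mm, then the turn, a rotation vector about the world's x, y, z in rad. A call has 1 to 5 rows; each row is the pose to reach, as a shift and turn from the pose commanded when the call began; what a row does not reach only later rows make up. A row lasts 1/8 s, in which the tool goes at most 62.5 mm and 10.7 degrees, less where a joint would pass 70% of its speed; a pose out of reach is approached as far as the arm can. A call with a gripper value outside its range is refused whole. The fingers move at their own pace and stop on an object; "grip_force" is the grip in N (left out, the last holds). Time passes only in rows, so rows that repeat a pose let the fingers close. It gives the time, the measured TCP pose, the force, the opening and the grip force at its end, in the units of the state.
- sensors.observe(): the state, without advancing time (a new reading comes with each control period).
- imaging.get_image(name): name is "scene" or "top" or "wrist"; returns the picture (400x640x3 uint8, red, green, blue); there is no depth.
- imaging.camera_params(name): a dict with "fx", "fy", "cx", "cy" (pixels), "cam_to_world" (4x4, takes a point from camera to world coordinates); the wrist camera has in their place "tool_from_camera" (4x4, takes a point from camera to tool coordinates, whose origin is the TCP and whose axes are the flange's). Camera axes: x right, y down, z forward; pixel columns grow to the right and rows downward; lengths in m; the calibration is good to about 2 mm. A picture is of the moment at which its call begins: read the wrist's pose just before it. camera_params takes no time and is no camera call.
- bot.sign_off(): hands the job in; it is judged then, once.
The state is a dict: "clock": time; "joint_pos": joint angles; "qvel": joint speeds; "joint_torque": joint torques, N m; "tool_pos": TCP position; "tool_rot": TCP orientation; "ft_force": force on the tool from outside, world axes, zero at the start; "ft_torque": the same for the moment, N m; "finger_gap": finger opening in m; "grip_force": force on a finger pad.
Only numpy, scipy, OpenCV 4.12 (cv2) and the standard library are available. Lean on these libraries where they do the work, as an engineer would, in place of code of your own. Each camera call takes 0.05 s, during which the arm holds its last target. There are 200 camera calls.

TASK

Make the citrus press on the wooden board ready and run it: first fit the flat strainer over the press's square collar so that it lies fully down on the deck, then take the ribbed cone, turn it so that its cross-shaped bore meshes with the cross-shaped spindle, and slide it fully home. Then press the cone straight down until the spring-loaded spindle is fully down, and finish while still holding it pressed there; do not let go. Leave the jigger, the tamper and the glasses standing where they are.

Things in the scene. Friction and masses are not known exactly. Their poses are not given: they have to be found in the camera images.
- juicer: Citrus press, fixed on the wooden board (board top z = 0.032). Origin: centre of the underside. z up, -x the side of the spout. Round aluminium housing 110 mm wide; flat black deck at its z = 55 mm; on the deck a central square collar, 30 mm wide, sides along x and y, from z = 55 to 83 mm. The spindle rises out of the collar.
- spindle_top (a point): Centre of the top of the steel spindle, on the press's axis, 112 mm above the press's underside when not pressed. Cross section: a plus of two bars 22 x 7 mm, one along this point's x axis, one along its y. It stands 29 mm out of the collar. The plus may be at any angle to the press; a stiff drag holds it (0.08 N m).
- switch (a joint): How far the spindle is pressed down, m: 0 up, 0.006 fully down (stop). Spring: 4 N to start, 10 N at the stop.
- strainer: Grey slotted plastic disc, 96 mm wide, 4 mm thick (rim 8 mm), with a square hub 46 mm wide, 32 mm high from the underside, open through: square bore 32.5 mm. Sides of hub and bore along x and y. Loose, 70 g, on the board. Origin: centre of the underside, z up. Fitted, its underside lies on the deck and the spindle passes through the bore. Grip across the hub.
- reamer: Grey juicing cone, 58 mm high, loose on the bare top at the front, 80 g. Square foot 44 mm wide and 30 mm high, sides along x and y, ribbed dome above; its 4 ribs lie along +-x and +-y. Origin: centre of the underside, z up. From below, a plus-shaped bore 16 mm deep: two slots 25 x 10 mm along x and y. Home: the bore's roof rests on the spindle's top. Grip across the foot.
- jigger: Bystander: double steel jigger, 44 mm wide, 74 mm high, standing on the right edge of the wooden board. Origin: centre of the underside. (Right of the board, behind the cone, stands a fixed cloth-covered machine about 0.2 m high: keep clear of it.)
- tamper: Bystander: coffee tamper, steel foot 58 mm wide, black grip, 82 mm high, on the board. Origin: centre of the underside.
- tea_glass: Bystander: straight clear glass, 62 mm wide, 63 mm high, on the right front of the top. Origin: centre of the underside.
- round_glass: Bystander: round stemless glass, 93 mm wide, 87 mm high, behind the board. Origin: centre of the underside.

How it is judged:
By the outcome, as a careful person would: the job done as asked, in the order asked, and still so for the second after the job is handed in, while the arm keeps its last pose, push and grip.
It also fails if it takes over 64 s, if anything falls off the work surface, if the arm or the gripper's body presses on something with over 40 N, if the wrist force passes 120 N, or if a joint passes its speed limit or range.

## Working session

There is one attempt and no reset: what is moved stays moved. The work goes in short steps, Python scripts to look and compute and a tool call to move; the robot and the scene stay as the last step left them, time stands still between calls to the robot, and variables do not carry over. Pictures are saved under pics/ and viewed, at most 10 in all, crops included, and the job is handed in when it is done.

Besides the shell and the picture viewer there is one more tool, called after ">>>" as name(argument=value, ...) on one line, values as JSON. drive_tool: Moves the arm, as the interface text tells. Its arguments: {"type":"object","properties":{"steps":{"type":"array"},"grip_force":{"type":"number"}},"required":["steps"]}

```bash
mkdir -p pics; python3 - <<'E'
from cell import sensors, imaging, bot
import cv2,numpy as np
s=sensors.observe();print({k:np.round(v,3).tolist() for k,v in s.items()},bot.tcp_to_tips)
for n in("scene","top","wrist"):
    im=imaging.get_image(n);cv2.imwrite(f"pics/{n}0.png",im[:,:,::-1])
    p=imaging.camera_params(n);print(n,{k:np.round(v,4).tolist() for k,v in p.items()})
E
ls
```

```text
{'clock': 0.0, 'joint_pos': [1.183, 0.343, 1.525, 0.0, 1.275, -0.146], 'qvel': [-0.001, 0.001, 0.0, -0.001, -0.003, 0.001], 'joint_torque': [-0.001, -43.124, -24.421, 0.072, 0.056, -0.0], 'tool_pos': [0.126, 0.509, 0.248], 'tool_rot': [-3.14, -0.0, 2.9], 'ft_force': [-0.026, 0.526, 0.348], 'ft_torque': [0.048, 0.012, 0.039], 'grip_force': 0.0, 'finger_gap': 0.092} 0.022
scene {'fx': 434.7894, 'fy': 434.7894, 'cx': 316.827, 'cy': 205.6982, 'cam_to_world': [[-0.8669, -0.376, 0.3274, 0.1693], [-0.4985, 0.6503, -0.5732, 0.6434], [0.0026, -0.6601, -0.7512, 1.0301], [0.0, 0.0, 0.0, 1.0]]}
top {'fx': 405.3854, 'fy': 405.3854, 'cx': 319.8511, 'cy': 197.6006, 'cam_to_world': [[0.0327, -0.9788, 0.2023, 0.369], [-0.9995, -0.0319, 0.007, -0.0718], [-0.0004, -0.2025, -0.9793, 1.1965], [0.0, 0.0, 0.0, 1.0]]}
wrist {'fx': 317.8425, 'fy': 317.8425, 'cx': 315.1715, 'cy': 192.8622, 'tool_from_camera': [[0.0, -0.9663, -0.2574, 0.0701], [1.0, 0.0001, -0.0003, -0.0002], [0.0003, -0.2574, 0.9663, -0.1357], [0.0, 0.0, 0.0, 1.0]]}
pics
```

View pics/top0.png

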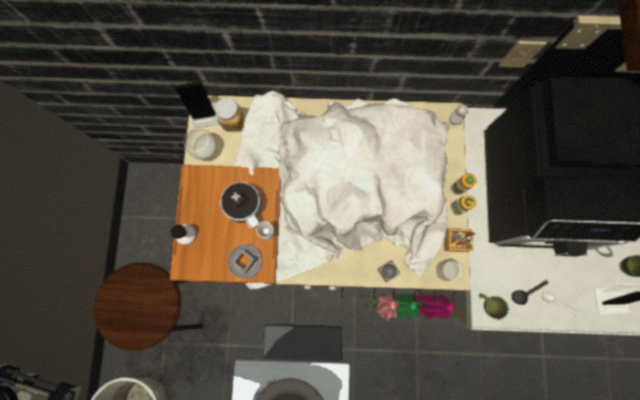

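View pics/scene0.png

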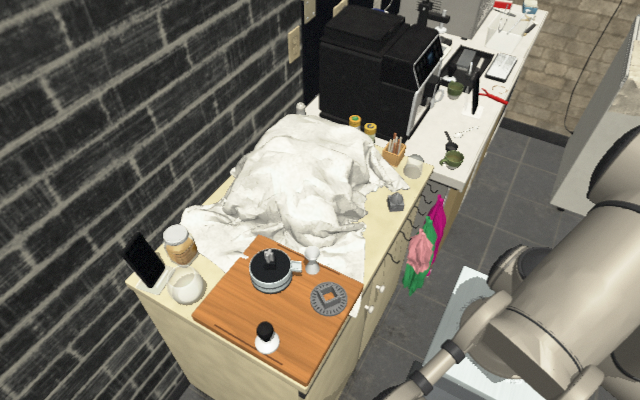

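The top view shows the press at about (240,203), strainer (245,262), jigger (264,229), tamper (182,233), cone (388,271), tea glass (448,270) and round glass (205,146). The scene view agrees. I'll compute positions next.

```bash
cat > h.py <<'E'
from cell import sensors, imaging, bot
import cv2,numpy as np
from scipy.spatial.transform import Rotation as R
def cam(n,s=None):
    p=imaging.camera_params(n)
    if n=="wrist":
        s=s or sensors.observe()
        T=np.eye(4);T[:3,:3]=R.from_euler('xyz',s['tool_rot']).as_matrix();T[:3,3]=s['tool_pos']
        p['cam_to_world']=T@np.array(p['tool_from_camera'])
    p['cam_to_world']=np.array(p['cam_to_world']);return p
def ray(p,uv,z):
    uv=np.atleast_2d(uv).astype(float);M=p['cam_to_world']
    d=np.c_[(uv[:,0]-p['cx'])/p['fx'],(uv[:,1]-p['cy'])/p['fy'],np.ones(len(uv))]@M[:3,:3].T
    o=M[:3,3];return o+d*((z-o[2])/d[:,2])[:,None]
def proj(p,X):
    M=np.linalg.inv(p['cam_to_world']);c=np.atleast_2d(X)@M[:3,:3].T+M[:3,3]
    return np.c_[p['cx']+p['fx']*c[:,0]/c[:,2],p['cy']+p['fy']*c[:,1]/c[:,2]]
E
python3 - <<'E'
from h import *
p=cam("top")
for n,uv,z in[("press deck",(240,202),.087),("spindle",(236,197),.144),("strainer",(245,262),.04),("jigger top",(264,229),.106),("tamper top",(179,232),.114),("reamer",(388,271),.03),("tea",(448,270),.03),("round",(205,146),.05)]:
    X=ray(p,uv,z)[0];print(n,X.round(3),np.hypot(*X[:2]).round(3))
im=cv2.imread("pics/top0.png")
a=cv2.resize(im[170:290,160:290],None,fx=4.6,fy=4.6,interpolation=cv2.INTER_CUBIC)
b=cv2.resize(im[255:290,365:410],None,fx=4.4,fy=4.4,interpolation=cv2.INTER_CUBIC)
c=np.zeros((a.shape[0],800,3),np.uint8);c[:,:a.shape[1]]=a;c[:b.shape[0],600:600+b.shape[1]]=b[:,:200]
cv2.imwrite("pics/crop0.png",c)
E
```

```text
press deck [0.579 0.158 0.087] 0.6
spindle [0.581 0.158 0.144] 0.602
strainer [0.416 0.141 0.04 ] 0.439
jigger top [0.503 0.084 0.106] 0.51
tamper top [0.486 0.31  0.114] 0.577
reamer [ 0.404 -0.263  0.03 ] 0.482
tea [ 0.413 -0.433  0.03 ] 0.598
round [0.751 0.282 0.05 ] 0.802
```

View pics/crop0.png

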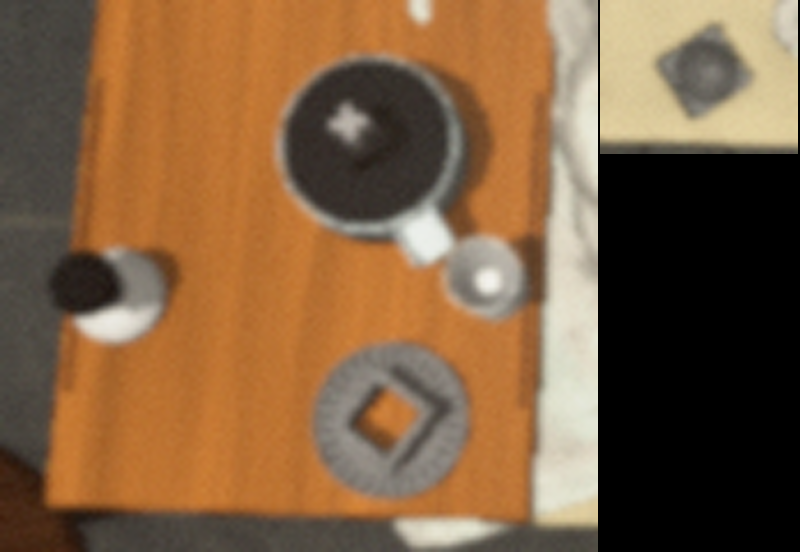

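The crop shows the strainer bore at (390,418), spindle plus at (348,122), spout at (425,238), jigger (485,278), and the cone with its square foot turned about 45°. The positions are plausible, so I'll move over the strainer for a close look.

>>> drive_tool(steps=[[0,290,-368,0,0,0,0],[0,290,-368,0,0,0,0],[0,290,-368,0,0,0,0],[0,290,-368,0,0,0,0],[0,290,-368,0,0,0,0]])

```text
clock: 0.78
tool_pos: [0.32, 0.2626, 0.2488]
tool_rot: [3.141, 0.0, 2.9]
ft_force: [2.0, 1.2, 0.2]
finger_gap: 0.0916
grip_force: 0.0
```

>>> drive_tool(steps=[[0,100,-125,0,0,0,0],[0,100,-125,0,0,0,0],[0,100,-125,0,0,0,0],[0,100,-125,0,0,0,0]])

```text
clock: 1.27
tool_pos: [0.4202, 0.1375, 0.2484]
tool_rot: [-3.141, -0.0, 2.896]
ft_force: [-0.9, -0.5, -0.1]
finger_gap: 0.0918
grip_force: 0.0
```

```bash
python3 - <<'E'
from h import *
s=sensors.observe();im=imaging.get_image("wrist")[:,:,::-1];cv2.imwrite("pics/w1.png",im)
print(s['joint_pos'].round(3) if hasattr(s['joint_pos'],'round') else s['joint_pos'])
p=cam("wrist",s);print("expected strainer px",proj(p,[[.416,.141,.04],[.579,.158,.087]]).round())
E
```

```text
[ 0.143  0.19   1.735 -0.     1.216 -1.182]
expected strainer px [[318. 170.]
 [370. 318.]]
```

View pics/w1.png

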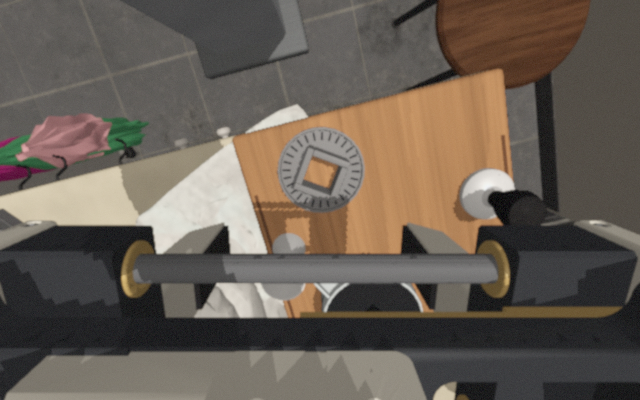

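The wrist view shows the strainer at (321,170) with its square hub, where expected. The press is hidden behind the gripper. I'll measure the strainer here, then look at the press.

```bash
cat >> h.py <<'E'
def rect(im,p,c,z,half=.035,k=8):  # rectified view of plane z, k px/mm; rows=world x up... u=+y left flipped
    h=half;W=np.array([[c[0]+h,c[1]+h,z],[c[0]+h,c[1]-h,z],[c[0]-h,c[1]-h,z],[c[0]-h,c[1]+h,z]])
    n=int(2*h*1000*k);q=np.float32([[0,0],[n,0],[n,n],[0,n]])
    return cv2.warpPerspective(im,cv2.getPerspectiveTransform(np.float32(proj(p,W)),q),(n,n),flags=cv2.INTER_CUBIC)
def angle(g,mask=None):  # dominant edge yaw mod 90 deg, world (image up=+x, left=+y)
    g=cv2.GaussianBlur(g,(0,0),6).astype(float);gx=cv2.Sobel(g,6,1,0);gy=cv2.Sobel(g,6,0,1)
    wx,wy=-gy,-gx;m=np.hypot(wx,wy)**2
    if mask is not None:m=m*mask
    return np.degrees(np.angle((m*np.exp(4j*np.arctan2(wy,wx))).sum())/4), abs((m*np.exp(4j*np.arctan2(wy,wx))).sum())/m.sum()
E
python3 - <<'E'
from h import *
s=sensors.observe();im=cv2.imread("pics/w1.png");p=cam("wrist",s)
hsv=cv2.cvtColor(im,cv2.COLOR_BGR2HSV)
sub=hsv[125:215,275:367]
# disc: grey vs orange
g=((sub[:,:,1]<60)).astype(np.uint8);g=cv2.morphologyEx(g,cv2.MORPH_OPEN,np.ones((3,3)))
cs=max(cv2.findContours(g,cv2.RETR_EXTERNAL,2)[0],key=cv2.contourArea)
e=cv2.fitEllipse(cv2.convexHull(cs));print(e)
c=ray(p,np.array(e[0])+[275,125],.038)[0];print("disc",c)
br=((sub[:,:,1]>110)).astype(np.uint8)
cs2=[c_ for c_ in cv2.findContours(br,cv2.RETR_LIST,2)[0] if cv2.contourArea(c_)>150 and cv2.boundingRect(c_)[0]>5 and cv2.boundingRect(c_)[0]+cv2.boundingRect(c_)[2]<88]
for c_ in cs2: print(cv2.contourArea(c_),cv2.minAreaRect(ray(p,c_[:,0]+[275,125],.05)[:,:2].astype(np.float32)*1000))
r=rect(im,p,c,.064);gr=cv2.cvtColor(r,cv2.COLOR_BGR2GRAY)
yy,xx=np.mgrid[:r.shape[0],:r.shape[1]]-r.shape[0]/2;rr=np.hypot(xx,yy)/8
print(angle(gr,(rr<28)),angle(r[:,:,0],(rr<28)))
cv2.imwrite("pics/r1.png",r)
E
```

```text
((45.695770263671875, 44.41877365112305), (84.7679672241211, 86.4943618774414), 78.5792465209961)
disc [0.41585587 0.14541686 0.038     ]
591.0 ((416.6641845703125, 145.0116729736328), (28.826932907104492, 25.794212341308594), 55.971046447753906)
(np.float64(-33.81086072122056), np.float64(0.7600926966834876)) (np.float64(-34.127698233883564), np.float64(0.8025148832616548))
```

>>> drive_tool(steps=[[0,62,8,0,0,0,0],[0,124,14,0,0,0,0],[0,180,20,0,0,0,0],[0,180,20,0,0,0,0],[0,180,20,0,0,0,0]])

```text
clock: 1.95
tool_pos: [0.5977, 0.1604, 0.2481]
tool_rot: [-3.141, -0.002, 2.901]
ft_force: [0.9, 0.1, 0.1]
finger_gap: 0.0921
grip_force: 0.0
```

```bash
python3 - <<'E'
from h import *
s=sensors.observe();im=imaging.get_image("wrist")[:,:,::-1].copy();cv2.imwrite("pics/w2.png",im)
np.save("s2.npy",np.r_[s['tool_pos'],s['tool_rot']])
p=cam("wrist",s)
r1=cv2.imread("pics/r1.png")
print(proj(p,[[.579,.158,.087],[.581,.158,.144]]).round())
a=cv2.resize(im[70:270,220:420],None,fx=2.4,fy=2.4,interpolation=cv2.INTER_CUBIC)
r1=cv2.resize(r1,(320,320));c=np.zeros((480,800,3),np.uint8);c[:,:480]=a;c[:320,480:]=r1
cv2.imwrite("pics/v2.png",c)
E
```

```text
[[308. 166.]
 [307. 181.]]
```

View pics/v2.png

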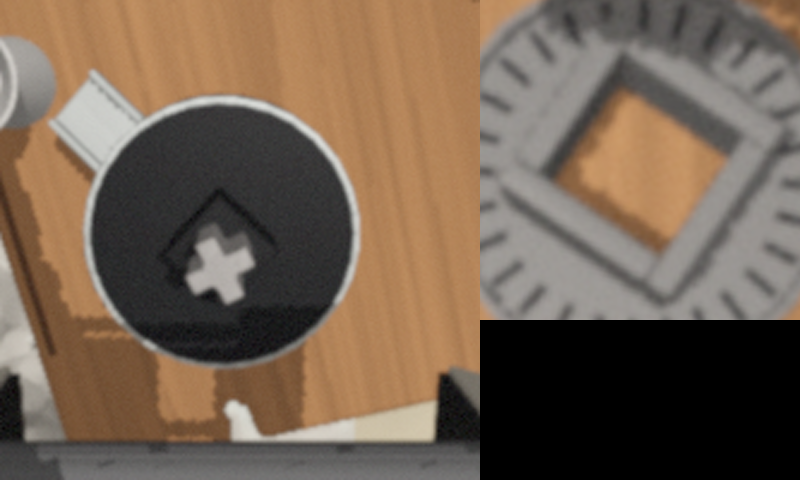

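In the crop, the spout is at (95,118), deck centre (222,232), plus at (220,265), and collar edges form a "^" peaking at (220,190). The strainer's square is confirmed at about 56° mod 90. Next I'll measure the press.

```bash
python3 - <<'E'
from h import *
v=np.load("s2.npy");p=cam("wrist",dict(tool_pos=v[:3],tool_rot=v[3:]));im=cv2.imread("pics/w2.png");g=cv2.cvtColor(im,6)
sub=g[105:230,250:375];m=(sub<75).astype(np.uint8)
m=cv2.morphologyEx(m,cv2.MORPH_OPEN,np.ones((7,7)))
cs=max(cv2.findContours(m,0,2)[0],key=cv2.contourArea);h=cv2.convexHull(cs)
e=cv2.fitEllipse(h);print(e);c=ray(p,np.array(e[0])+[250,105],.087)[0];print("deck",c)
print("deck radius",np.linalg.norm(ray(p,h[:,0]+[250,105],.087)-c,axis=1).round(3)[::4])
y0,y1,x0,x1=160,202,292,332
b=(g[y0:y1,x0:x1]>125).astype(np.uint8)
cs=max(cv2.findContours(b,0,2)[0],key=cv2.contourArea);M=cv2.moments(cs);uv=np.array([M['m10'],M['m01']])/M['m00']+[x0,y0]
X=ray(p,uv,.144)[0];print("spindle",X,uv,cv2.contourArea(cs))
P=ray(p,cs[:,0]+[x0,y0],.144)-X;print(np.linalg.norm(P,axis=1).max())
r=rect(g,p,X,.144,.016,16);yy,xx=np.mgrid[:r.shape[0],:r.shape[1]]-r.shape[0]/2;rr=np.hypot(xx,yy)/16
mm=(cv2.dilate((r>125).astype(np.uint8),np.ones((25,25)))>0)&(rr<15)
print("plus yaw",angle(r,mm))
r2=rect(g,p,c,.115,.03,8);yy,xx=np.mgrid[:r2.shape[0],:r2.shape[1]]-r2.shape[0]/2;rr=np.hypot(xx,yy)/8
mk=cv2.dilate((r2>80).astype(np.uint8),np.ones((40,40)))==0
print("collar",angle(r2,mk&(rr<26)))
sp=ray(p,[[259.6,119]],.08)[0]-c;print("spout dir",sp,np.degrees(np.arctan2(sp[1],sp[0])))
cv2.imwrite("pics/r2.png",np.hstack([cv2.resize(r2,(480,480))*3//1,cv2.resize(r,(320,480))]))
# spout edges by orientation
r3=rect(g,p,c+sp*1.1,.08,.018,16);print("spout edges",angle(r3))
j=sensors.observe()['joint_pos'];print(np.round(j,2))
E
```

```text
((61.92318344116211, 62.426795959472656), (106.69017028808594, 107.56542205810547), 112.21908569335938)
deck [0.58112811 0.16095376 0.087     ]
deck radius [0.049 0.049 0.05  0.051 0.053 0.053 0.053 0.052 0.051 0.05  0.049]
spindle [0.58230628 0.16080475 0.144     ] [311.31735464 182.04882379] 375.5
0.01106393708670796
plus yaw (np.float64(12.476406513098901), np.float64(0.5297835955997693))
collar (np.float64(34.02545997739341), np.float64(0.48886584174548536))
spout dir [-0.05476155 -0.03674237 -0.007     ] -146.14028536388048
spout edges (np.float64(30.43772174812292), np.float64(0.6740807045882443))
[ 0.14  0.52  1.24  0.    1.38 -1.19]
```

The press is at (0.582,0.161), yaw 34° (spout and collar agree), plus yaw about 12.5°. The strainer is at (0.416,0.145), yaw 56°. I'll grasp the hub with tool yaw 146°.

>>> drive_tool(steps=[[0,-60,-5,0,0,0,-0.17],[0,-120,-10,0,0,0,-0.35],[0,-182,-15,0,0,0,-0.353],[0,-182,-15,-60,0,0,-0.353],[0,-182,-15,-100,0,0,-0.353]])

```text
clock: 2.62
tool_pos: [0.4149, 0.1446, 0.1493]
tool_rot: [3.139, 0.002, 2.548]
ft_force: [1.0, 0.2, -0.8]
finger_gap: 0.092
grip_force: 0.0
```

>>> drive_tool(steps=[[0,0,0,0,0,0,0],[0,0,0,0,0,0,0]])

```text
clock: 2.88
tool_pos: [0.4175, 0.1446, 0.1505]
tool_rot: [3.14, 0.002, 2.547]
ft_force: [0.5, -0.4, -0.1]
finger_gap: 0.0919
grip_force: 0.0
```

```bash
python3 - <<'E'
from h import *
s=sensors.observe();im=imaging.get_image("wrist")[:,:,::-1].copy();cv2.imwrite("pics/w3.png",im)
p=cam("wrist",s);print(np.round(s['tool_pos'],4),np.round(s['tool_rot'],3),np.round(s['ft_force'],1))
r=rect(im,p,[.416,.1454],.064,.035,8)
# draw nominal hub
for h in(.023,.01625):
    a=np.radians(56);Q=np.array([[1,1],[1,-1],[-1,-1],[-1,1]])*h@np.array([[np.cos(a),np.sin(a)],[-np.sin(a),np.cos(a)]])
    px=np.c_[280-Q[:,1]*8000,280-Q[:,0]*8000].astype(np.int32);cv2.polylines(r,[px],True,(0,0,255),1)
cv2.imwrite("pics/r3.png",r)
E
```

```text
[0.4175 0.1446 0.1505] [3.140e+00 2.000e-03 2.547e+00] [ 0.5 -0.4 -0.1]
```

View pics/r3.png

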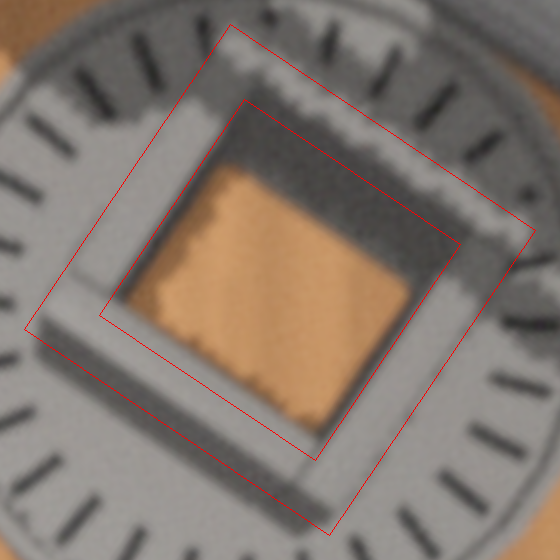

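The rectified view with the nominal square overlaid shows the hub angle matching and the centre within about 1 mm. Next I'll descend, grip and lift.

>>> drive_tool(steps=[[0,-1,1,-50,0,0,0],[0,-1,1,-83,0,0,0],[0,-1,1,-83,0,0,0],[0,-1,1,-83,0,0,0]], grip_force=30)

```text
clock: 3.42
tool_pos: [0.4174, 0.1456, 0.0674]
tool_rot: [3.139, 0.002, 2.547]
ft_force: [-0.4, -0.5, -0.3]
finger_gap: 0.0917
grip_force: 0.0
```

>>> drive_tool(steps=[[255,0,0,0,0,0,0],[255,0,0,0,0,0,0],[255,0,0,0,0,0,0],[255,0,0,0,0,0,0],[255,0,0,0,0,0,0]], grip_force=30)

```text
clock: 4.05
tool_pos: [0.4161, 0.1453, 0.0657]
tool_rot: [3.142, -0.0, 2.547]
ft_force: [0.8, 1.3, -0.4]
finger_gap: 0.0462
grip_force: 0.3
```

>>> drive_tool(steps=[[255,0,0,0,0,0,0],[255,0,0,0,0,0,0],[255,0,0,60,0,0,0],[255,0,0,120,0,0,0],[255,0,0,120,0,0,0]])

```text
clock: 4.68
tool_pos: [0.4184, 0.1457, 0.1897]
tool_rot: [3.135, 0.007, 2.547]
ft_force: [-0.4, 0.5, -1.7]
finger_gap: 0.0457
grip_force: 30.0
```

```bash
python3 - <<'E'
from h import *
s=sensors.observe();im=imaging.get_image("wrist")[:,:,::-1].copy();cv2.imwrite("pics/w4.png",im)
cv2.imwrite("pics/t4.png",imaging.get_image("top")[:,:,::-1])
p=cam("wrist",s);print(np.round(s['tool_pos'],4),np.round(s['tool_rot'],3),np.round(s['ft_force'],1),s['finger_gap'],s['grip_force'])
# hub's bore visible? express in tool frame: fit the disc outline at rim-top height
z=s['tool_pos'][2]-.035
t=np.array(s['tool_pos']);print(proj(p,[t+[0,0,-.002]]))
E
```

```text
[0.4184 0.1457 0.1897] [3.135 0.007 2.547] [-0.4  0.5 -1.7] 0.04569696617062204 29.999334812164307
[[316.34252088 260.49634318]]
```

View pics/w4.png

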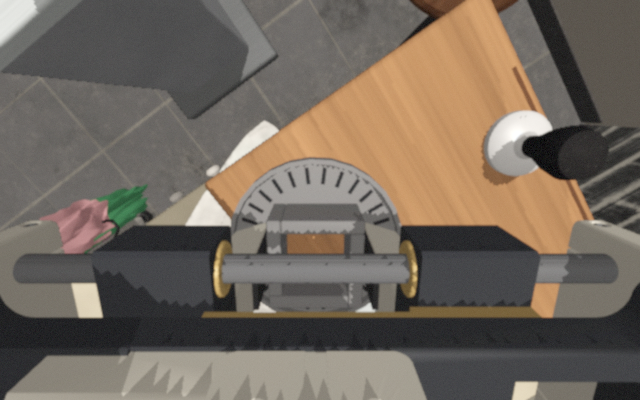

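The strainer is held level between the pads, with the rim's front edge at row 158 and the hub-top front edge at about row 205. I'll work out its offset along the tool x axis.

```bash
python3 - <<'E'
from h import *
p=imaging.camera_params("wrist");p['cam_to_world']=np.array(p['tool_from_camera'])
im=cv2.imread("pics/w4.png",0).astype(float)
print(im[150:215,300:330].mean(1).round().astype(int).tolist())
for v,z in((158,.0257),(205,.0017),(207,.0017)):print(v,ray(p,[[316,v]],z)[0])
E
```

```text
[169, 169, 169, 169, 169, 168, 162, 142, 120, 128, 150, 161, 163, 161, 153, 148, 151, 151, 146, 142, 140, 140, 140, 140, 140, 140, 140, 140, 139, 139, 139, 139, 139, 145, 154, 160, 161, 161, 161, 161, 160, 161, 160, 160, 160, 160, 160, 160, 160, 160, 159, 159, 154, 134, 109, 96, 94, 94, 94, 94, 94, 94, 94, 95, 94]
158 [ 0.04537171 -0.00015773  0.0257    ]
205 [ 0.02767668 -0.00019557  0.0017    ]
207 [ 0.02673024 -0.0001949   0.0017    ]
```

```bash
python3 - <<'E'
from h import *
p=imaging.camera_params("wrist");p['cam_to_world']=np.array(p['tool_from_camera'])
for d in(-.003,0,.003):
  print(d,proj(p,[[d+x,0,z] for x,z in((.048,.0257),(.048,.0337),(.023,.0297),(.023,.0017),(.01625,.0017),(-.01625,.0017),(-.023,.0017))])[:,1].round(1))
im=cv2.imread("pics/w4.png",0).astype(float)
print(im[200:316,312:322].mean(1).round().astype(int).tolist())
E
```

```text
-0.003 [158.7 156.4 203.3 221.  234.8 296.6 308.6]
0 [152.9 150.8 198.  214.8 228.7 291.2 303.3]
0.003 [146.9 145.2 192.7 208.5 222.6 285.7 298. ]
[159, 160, 154, 134, 109, 95, 93, 95, 94, 94, 94, 94, 95, 95, 94, 95, 94, 94, 94, 98, 117, 142, 156, 160, 160, 159, 158, 157, 156, 155, 148, 136, 119, 106, 104, 108, 114, 117, 114, 110, 108, 110, 110, 108, 110, 110, 110, 111, 110, 110, 109, 109, 105, 91, 80, 86, 98, 104, 105, 112, 118, 115, 116, 120, 125, 127, 131, 132, 134, 135, 135, 135, 134, 134, 133, 132, 131, 130, 128, 125, 122, 116, 104, 90, 80, 77, 76, 77, 76, 76, 78, 77, 77, 78, 78, 84, 94, 99, 102, 102, 102, 103, 102, 103, 102, 102, 101, 98, 98, 101, 102, 102, 101, 101, 101, 101]
```

```bash
python3 - <<'E'
from h import *
T=[]
for i in range(8):
    s=sensors.observe();T.append(np.r_[s['tool_pos'],s['tool_rot']]);imaging.get_image("wrist")
T=np.array(T);T[:,3]%=2*np.pi;print((T*1000).round(1)[:,:3].tolist(),T.mean(0).round(4))
p=cam("top")
def ell(im,c,h,f,z):
    x,y=c;sub=im[y-h:y+h,x-h:x+h];sub=cv2.resize(sub,None,fx=4,fy=4,interpolation=cv2.INTER_CUBIC)
    m=f(sub).astype(np.uint8)*255
    m=cv2.morphologyEx(m,cv2.MORPH_OPEN,np.ones((9,9)))
    cs=max(cv2.findContours(m,0,1)[0],key=cv2.contourArea);e=cv2.fitEllipse(cv2.convexHull(cs))
    uv=(np.array(e[0])+.5)/4-.5+[x-h,y-h];return ray(p,uv,z)[0].round(4),uv.round(1),(np.array(e[1])/4).round(1)
sat=lambda s:cv2.cvtColor(s,cv2.COLOR_BGR2HSV)[:,:,1]<95
drk=lambda s:cv2.cvtColor(s,6)<85
im=cv2.imread("pics/top0.png")
print("strainer",ell(im,(245,262),21,sat,.04));print("deck",ell(im,(241,202),22,drk,.087))
E
```

```text
[[415.8, 145.3, 185.7], [415.3, 145.1, 184.8], [415.1, 145.1, 184.3], [415.1, 145.1, 184.2], [415.2, 145.1, 184.3], [415.4, 145.2, 184.4], [415.6, 145.2, 184.6], [415.7, 145.2, 184.8]] [ 4.1540e-01  1.4520e-01  1.8460e-01  3.1432e+00 -1.7000e-03  2.5468e+00]
strainer (array([0.4185, 0.1428, 0.04  ]), array([244.6, 261. ]), array([33. , 34.3]))
deck (array([0.5833, 0.1605, 0.087 ]), array([239.3, 200.3]), array([34.2, 35.9]))
```

The arm oscillates briefly after fast moves, and it settles at (0.4153,0.1452,0.1846). The strainer sits −2.8 mm along tool x. The press estimate from both views is about (0.583,0.160). I'll move above the press, turning by −21.9°.

>>> drive_tool(steps=[[255,10,2,30,0,0,-0.1],[255,60,6,30,0,0,-0.2],[255,110,11,30,0,0,-0.3],[255,150,15,30,0,0,-0.382],[255,166,17,30,0,0,-0.382]])

```text
clock: 5.8
tool_pos: [0.5839, 0.1623, 0.2146]
tool_rot: [-3.141, -0.0, 2.163]
ft_force: [-0.8, 0.2, -0.3]
finger_gap: 0.0459
grip_force: 30.0
```

>>> drive_tool(steps=[[255,0,0,0,0,0,0],[255,0,0,0,0,0,0],[255,0,0,0,0,0,0],[255,0,0,0,0,0,0]])

```text
clock: 6.3
tool_pos: [0.5817, 0.1623, 0.2161]
tool_rot: [3.141, 0.0, 2.165]
ft_force: [0.9, 0.0, -0.7]
finger_gap: 0.0459
grip_force: 30.0
```

```bash
cat >>h.py <<'E'
def avg(n=5):
    T=[]
    for i in range(n):
        s=sensors.observe();r=np.array(s['tool_rot']);r[0]%=2*np.pi;T.append(np.r_[s['tool_pos'],r,s['ft_force']]);imaging.get_image("wrist")
    T=np.array(T);return T.mean(0).round(4),np.ptp(T,axis=0)[:3].round(4)
E
python3 - <<'E'
from h import *
print(avg(),np.round(sensors.observe()['joint_pos'],2))
cv2.imwrite("pics/t5.png",imaging.get_image("top")[:,:,::-1]);cv2.imwrite("pics/s5.png",imaging.get_image("scene")[:,:,::-1]);
E
```

```text
(array([ 5.8190e-01,  1.6230e-01,  2.1600e-01,  3.1412e+00,  2.0000e-04,
        2.1649e+00,  3.3720e-01, -2.2480e-01, -5.4220e-01]), array([0.0003, 0.    , 0.0002])) [ 0.15  0.51  1.34  0.    1.28 -0.45]
```

>>> drive_tool(steps=[[255,0,0,-20,0,0,0],[255,0,0,-35,0,0,0],[255,0,0,-50,0,0,0],[255,0,0,-64,0,0,0],[255,0,0,-64,0,0,0]])

```text
clock: 7.28
tool_pos: [0.5815, 0.1622, 0.1503]
tool_rot: [-3.139, -0.001, 2.165]
ft_force: [0.3, -0.0, 0.3]
finger_gap: 0.0455
grip_force: 30.0
```

>>> drive_tool(steps=[[255,0,0,-2,0,0,0],[255,0,0,-4,0,0,0],[255,0,0,-6,0,0,0],[255,0,0,-7,0,0,0],[255,0,0,-7,0,0,0]])

```text
clock: 7.9
tool_pos: [0.582, 0.1624, 0.1446]
tool_rot: [-3.141, -0.0, 2.165]
ft_force: [-0.3, 1.3, -1.6]
finger_gap: 0.046
grip_force: 30.0
```

No contact force, and the bottom is already below the collar's top. I'll continue down to the deck.

>>> drive_tool(steps=[[255,0,0,-4,0,0,0],[255,0,0,-8,0,0,0],[255,0,0,-12,0,0,0],[255,0,0,-16,0,0,0],[255,0,0,-16,0,0,0]])

```text
clock: 8.52
tool_pos: [0.5818, 0.1623, 0.1281]
tool_rot: [-3.141, -0.0, 2.165]
ft_force: [-1.4, 1.7, -1.8]
finger_gap: 0.046
grip_force: 30.0
```

>>> drive_tool(steps=[[255,0,0,-3,0,0,0],[255,0,0,-6,0,0,0],[255,0,0,-8,0,0,0],[255,0,0,-9,0,0,0],[255,0,0,-9,0,0,0]])

```text
clock: 9.15
tool_pos: [0.5821, 0.1624, 0.1208]
tool_rot: [3.141, 0.0, 2.165]
ft_force: [-4.4, 2.8, 8.1]
finger_gap: 0.0455
grip_force: 30.0
```

The strainer contacts the deck at the expected height (0.1208). I'll release and back off.

>>> drive_tool(steps=[[255,0,0,-1,0,0,0],[0,0,0,-1,0,0,0],[0,0,0,-1,0,0,0],[0,0,0,-1,0,0,0],[0,0,0,-1,0,0,0]])

```text
clock: 9.78
tool_pos: [0.5822, 0.1622, 0.1185]
tool_rot: [-3.141, 0.0, 2.165]
ft_force: [-0.2, 0.1, 0.2]
finger_gap: 0.0809
grip_force: 0.0
```

>>> drive_tool(steps=[[0,0,0,40,0,0,0],[0,0,0,80,0,0,0],[0,0,0,100,0,0,0],[0,15,0,130,0,0,0.37],[0,15,0,130,0,0,0.37]])

```text
clock: 10.4
tool_pos: [0.5989, 0.1623, 0.2514]
tool_rot: [3.138, 0.004, 2.541]
ft_force: [-0.4, 0.6, -0.7]
finger_gap: 0.0919
grip_force: 0.0
```

>>> drive_tool(steps=[[0,0,0,0,0,0,0.37],[0,0,0,0,0,0,0.37],[0,0,0,0,0,0,0.37],[0,0,0,0,0,0,0.37]])

```text
clock: 10.9
tool_pos: [0.5971, 0.1622, 0.2487]
tool_rot: [3.142, -0.0, 2.901]
ft_force: [0.7, 0.2, 0.5]
finger_gap: 0.0917
grip_force: 0.0
```

```bash
python3 - <<'E'
from h import *
a,d=avg(4);print(a,d)
im=imaging.get_image("wrist")[:,:,::-1].copy();cv2.imwrite("pics/w6.png",im);np.save("s6.npy",a)
p=cam("wrist",dict(tool_pos=a[:3],tool_rot=a[3:6]))
r=rect(im,p,[.583,.160],.144,.02,14);r2=rect(im,p,[.583,.16],.119,.055,5)
cv2.imwrite("pics/v6.png",np.hstack([cv2.resize(r2,(400,400)),cv2.resize(r,(400,400))]))
E
```

```text
[ 0.5971  0.1623  0.2487  3.1415 -0.      2.9021  0.0434  0.0095  0.1587] [0.     0.0001 0.0001]
```

View pics/v6.png

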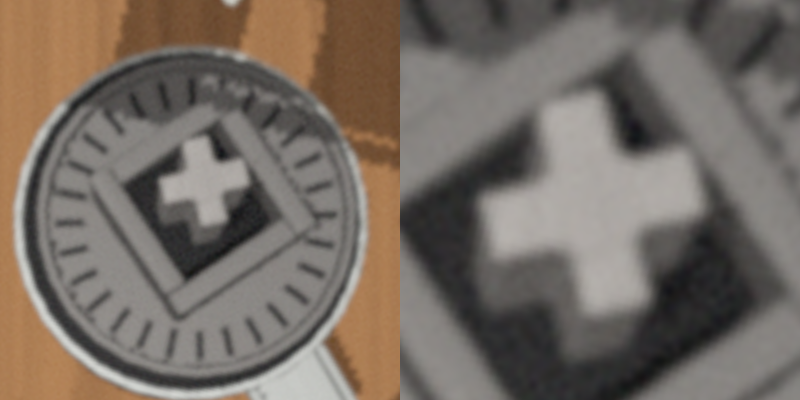

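The strainer lies flat on the deck with the spindle through its bore. The plus is clear at about (593,205) in the right half. I'll measure its angle and centre, then go look at the cone.

```bash
cat >>h.py <<'E'
def plus(im,p,c,z=.144,th=150):
    g=cv2.cvtColor(im,6);r=rect(g,p,c,z,.02,14);b=(cv2.GaussianBlur(r,(0,0),5)>th).astype(np.uint8)
    cs=min([c for c in cv2.findContours(b,0,1)[0] if cv2.contourArea(c)>25000],key=lambda k:abs(cv2.contourArea(k)/196-259))
    M=cv2.moments(cs);u,v=M['m10']/M['m00'],M['m01']/M['m00']
    q=cs[:,0]-[u,v];a=np.arctan2(-q[:,0],-q[:,1]);rr=np.hypot(*q.T);m=np.zeros(b.shape);cv2.drawContours(m.astype(np.uint8),[cs],-1,1,-1)
    mm=np.zeros(b.shape,np.uint8);cv2.drawContours(mm,[cs],-1,1,-1);yy,xx=np.nonzero(mm);x=-(yy-v);y=-(xx-u);R4=np.hypot(x,y)
    ang=np.degrees(np.angle((R4**4*np.exp(4j*np.arctan2(y,x))).sum())/4)
    return (c[0]-(v-280)/14e3,c[1]-(u-280)/14e3),ang,cv2.contourArea(cs)/196,rr.max()/14
E
python3 - <<'E'
from h import *
a=np.load("s6.npy");p=cam("wrist",dict(tool_pos=a[:3],tool_rot=a[3:6]));im=cv2.imread("pics/w6.png")
for th in(140,150,160,170):
    try:print(th,plus(im,p,[.583,.16],th=th))
    except Exception as e:print(th,e)
E
```

```text
140 ((0.5826366604356727, 0.16077925435413642), np.float64(13.431799620427553), 224.9795918367347, np.float64(11.085171195753608))
150 ((0.5826481055234485, 0.16078483094489854), np.float64(13.301433252796512), 204.5612244897959, np.float64(10.6730012226755))
160 ((0.5826661878013858, 0.16082774360731952), np.float64(13.176704382861306), 177.57397959183675, np.float64(10.271380178972937))
170 min() iterable argument is empty
```

>>> drive_tool(steps=[[0,-40,-45,10,0,0,0],[0,-80,-90,10,0,0,0],[0,-110,-140,10,0,0,0],[0,-140,-195,10,0,0,0],[0,-155,-250,10,0,0,0]])

```text
clock: 11.78
tool_pos: [0.4407, -0.0889, 0.2592]
tool_rot: [-3.142, 0.001, 2.905]
ft_force: [0.5, -0.2, 0.5]
finger_gap: 0.0916
grip_force: 0.0
```

>>> drive_tool(steps=[[0,-10,-60,0,0,0,0],[0,-15,-120,0,0,0,0],[0,-20,-175,0,0,0,0],[0,-20,-175,0,0,0,0],[0,-20,-175,0,0,0,0]])

```text
clock: 12.4
tool_pos: [0.422, -0.2623, 0.2586]
tool_rot: [3.141, -0.0, 2.904]
ft_force: [-0.9, 0.7, 0.2]
finger_gap: 0.0921
grip_force: 0.0
```

>>> drive_tool(steps=[[0,0,0,0,0,0,0],[0,0,0,0,0,0,0],[0,0,0,0,0,0,0]])

```text
clock: 12.78
tool_pos: [0.4224, -0.262, 0.2589]
tool_rot: [-3.142, 0.0, 2.906]
ft_force: [-0.5, -1.2, 0.6]
finger_gap: 0.0915
grip_force: 0.0
```

```bash
python3 - <<'E'
from h import *
a,d=avg(4);print(a,d,np.round(sensors.observe()['joint_pos'],2))
im=imaging.get_image("wrist")[:,:,::-1].copy();cv2.imwrite("pics/w7.png",im);np.save("s7.npy",a)
p=cam("wrist",dict(tool_pos=a[:3],tool_rot=a[3:6]))
r=rect(im,p,[.404,-.263],.03,.04,10);g=cv2.cvtColor(r,6)
yy,xx=np.mgrid[:800,:800]-400;rr=np.hypot(xx,yy)/10
print("ang",angle(g,rr<38))
s=cv2.cvtColor(r,cv2.COLOR_BGR2HSV)
b=((s[:,:,1]<45)).astype(np.uint8);b=cv2.morphologyEx(b,cv2.MORPH_OPEN,np.ones((15,15)))
for c in cv2.findContours(b,0,1)[0]:
    if cv2.contourArea(c)>50000:(u,v),w,t=cv2.minAreaRect(c);print(.404-(v-400)/1e4,-.263-(u-400)/1e4,np.array(w)/10,t)
cv2.imwrite("pics/v7.png",np.hstack([cv2.resize(im,(640,400)),cv2.resize(r,(400,400))])[:,::1][:, :800] if 0 else np.hstack([cv2.resize(im[60:300,180:440],(400,369)),cv2.resize(r,(369,369))]))
E
```

```text
[ 4.2230e-01 -2.6220e-01  2.5890e-01  3.1416e+00  2.0000e-04  2.9056e+00
 -2.8500e-01 -1.9700e-01 -4.8300e-02] [0.0001 0.0004 0.0001] [-0.71  0.28  1.58  0.    1.28 -2.04]
ang (np.float64(37.59876067154174), np.float64(0.5069469363493299))
0.40385213012695315 -0.2647659240722656 [45.13657837 45.52542725] 55.825557708740234
```

View pics/v7.png

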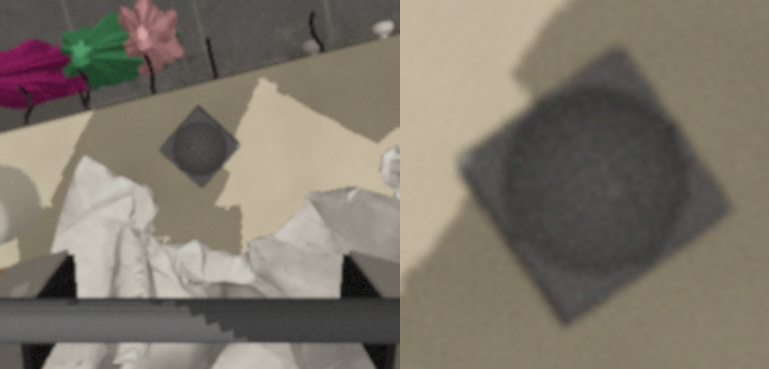

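The plus yaw is 13.2° and its centre is about (0.583,0.160). The cone is at (0.404,−0.265), yaw about 34.5°, with a 45 mm foot as expected. Cloth lies close behind it. I'll check the cloth's height with a sideways stereo pair before bringing the gripper body down there.

>>> drive_tool(steps=[[0,45,-30,60,0,0,0],[0,45,-30,70,0,0,0],[0,45,-30,70,0,0,0],[0,45,-30,70,0,0,0],[0,45,-30,70,0,0,0]])

```text
clock: 13.65
tool_pos: [0.4664, -0.2922, 0.3276]
tool_rot: [3.14, -0.002, 2.905]
ft_force: [-0.1, 0.9, 0.2]
finger_gap: 0.092
grip_force: 0.0
```

```bash
python3 - <<'E'
from h import *
a,d=avg(3);im=imaging.get_image("wrist")[:,:,::-1].copy();cv2.imwrite("pics/L.png",im);np.save("sL.npy",a);print(a,d)
E
```

```text
[ 4.6650e-01 -2.9230e-01  3.2780e-01  3.1407e+00 -1.7000e-03  2.9047e+00
 -1.8000e-02  4.1130e-01 -3.2110e-01] [0.0003 0.0002 0.0005]
```

>>> drive_tool(steps=[[0,7,29,0,0,0,0],[0,14,58,0,0,0,0],[0,14,58,0,0,0,0],[0,14,58,0,0,0,0],[0,14,58,0,0,0,0]])

```text
clock: 14.48
tool_pos: [0.4809, -0.2355, 0.3286]
tool_rot: [-3.141, -0.0, 2.904]
ft_force: [-0.6, -0.4, -0.6]
finger_gap: 0.0915
grip_force: 0.0
```

```bash
python3 - <<'E'
from h import *
b,d=avg(3);im=imaging.get_image("wrist")[:,:,::-1].copy();cv2.imwrite("pics/R.png",im);a=np.load("sL.npy");print(b,d)
pL=cam("wrist",dict(tool_pos=a[:3],tool_rot=a[3:6]));pR=cam("wrist",dict(tool_pos=b[:3],tool_rot=b[3:6]))
B=np.linalg.norm(b[:3]-a[:3])
L,Rr=cv2.imread("pics/L.png",0),cv2.imread("pics/R.png",0)
D=cv2.StereoSGBM_create(16,96,7,200,800,1,uniquenessRatio=5).compute(L,Rr)/16.
v,u=np.nonzero(D>20);Z=pL['fx']*B/D[v,u]
C=np.c_[(u-pL['cx'])/pL['fx']*Z,(v-pL['cy'])/pL['fy']*Z,Z]
X=C@pL['cam_to_world'][:3,:3].T+pL['cam_to_world'][:3,3]
k=v<225
X=X[k]
print("max z (mm) grid; rows x .38.. cols y -.15..-.40")
for x in np.arange(.34,.60,.02):
    print(round(x,2),[ (int(np.percentile(X[m,2],90)*1000) if (m:=(abs(X[:,0]-x)<.01)&(abs(X[:,1]-y)<.01)).sum()>15 else None) for y in np.arange(-.14,-.42,-.02)])
E
```

```text
[ 4.8090e-01 -2.3540e-01  3.2860e-01  3.1416e+00 -2.0000e-04  2.9038e+00
 -4.4330e-01  3.2500e-02 -9.9100e-02] [0.     0.0001 0.0001]
max z (mm) grid; rows x .38.. cols y -.15..-.40
0.34 [-94, None, -25, -24, -31, -93, None, None, 263, None, None, -100, -101, None]
0.36 [18, 19, 14, 19, 13, 13, 11, 5, 46, 45, 12, 7, 9, 12]
0.38 [20, 10, 13, 10, 165, 16, 30, 32, 32, None, None, 6, 7, 7]
0.4 [21, 7, -365, -398, 267, 26, 54, 52, 31, None, 13, 10, 12, 53]
0.42 [None, -320, 0, 9, 289, 27, 36, 29, 27, 20, 23, 118, 10, 61]
0.44 [None, None, 0, 8, 0, None, 24, 34, 25, 13, 18, 121, 275, 11]
0.46 [30, 45, 40, 12, 6, None, None, None, 31, 23, 28, 21, 13, 11]
0.48 [89, 64, 38, 13, 10, None, None, 19, 24, 35, 52, 30, 11, 173]
0.5 [135, 99, 37, 25, 36, 99, 111, 66, 14, 61, 76, 58, 19, 15]
0.52 [148, 140, 129, 57, 46, 136, 131, 120, 27, 69, 90, 79, 43, 30]
0.54 [153, 148, 146, 140, 131, 140, None, 71, 56, 46, 72, None, None, 33]
0.56 [155, None, None, None, None, None, None, None, None, None, None, None, None, None]
0.58 [None, None, None, None, None, None, None, None, None, None, None, None, None, None]
```

The stereo check works: the cone reads about 54 mm high. Cloth stays below about 35 mm until x≈0.48, then rises steeply at x≥0.50. I'll grip with tool yaw 124.5° and lean the body 0.2 rad away from the cloth.

>>> drive_tool(steps=[[75,-40,-15,0,0,0,-0.18],[75,-77,-29,0,0,0,-0.36],[75,-77,-29,-40,0,0,-0.54],[75,-77,-29,-90,0,0,-0.72],[75,-77,-29,-130,0,0,-0.731]])

```text
clock: 15.3
tool_pos: [0.4036, -0.2637, 0.1972]
tool_rot: [3.142, -0.0, 2.171]
ft_force: [-0.6, -0.3, -1.2]
finger_gap: 0.0649
grip_force: 0.0
```

>>> drive_tool(steps=[[75,0,0,0,-0.1,-0.07,0],[75,0,0,-30,-0.165,-0.113,0],[75,0,0,-40,-0.165,-0.113,0],[75,0,0,-40,-0.165,-0.113,0],[75,0,0,-40,-0.165,-0.113,0]])

```text
clock: 15.92
tool_pos: [0.4049, -0.2647, 0.1597]
tool_rot: [3.142, 0.201, 2.173]
ft_force: [-0.4, -0.3, -0.3]
finger_gap: 0.0644
grip_force: 0.0
```

```bash
python3 - <<'E'
from h import *
a,d=avg(4);print(a,d,sensors.observe()['finger_gap'],np.round(sensors.observe()['joint_pos'],2))
Rm=R.from_euler('xyz',a[3:6]).as_matrix();print(Rm.round(3).tolist())
im=imaging.get_image("wrist")[:,:,::-1].copy();cv2.imwrite("pics/w8.png",im)
p=cam("wrist",dict(tool_pos=a[:3],tool_rot=a[3:6]))
for z in(.0,.03):
  r=rect(im,p,[.404,-.265],z,.045,8)
  b=(cv2.cvtColor(r,cv2.COLOR_BGR2HSV)[:,:,1]<45).astype(np.uint8);b=cv2.morphologyEx(b,cv2.MORPH_OPEN,np.ones((15,15)))
  for c in cv2.findContours(b,0,1)[0]:
    if 60000<cv2.contourArea(c)<300000:(u,v),w,t=cv2.minAreaRect(c);print(z,.404-(v-360)/8e3,-.265-(u-360)/8e3,np.array(w)/8,t)
r=rect(im,p,[.404,-.265],.03,.045,8)
for h in(.022,):
    t=np.radians(34.5);Q=np.array([[1,1],[1,-1],[-1,-1],[-1,1]])*h@np.array([[np.cos(t),np.sin(t)],[-np.sin(t),np.cos(t)]])
    cv2.polylines(r,[np.c_[360-Q[:,1]*8000,360-Q[:,0]*8000].astype(np.int32)],True,(0,0,255),1)
cv2.imwrite("pics/v8.png",np.hstack([cv2.resize(im,(480,300)),cv2.resize(r,(300,300))]))
E
```

```text
[ 0.4048 -0.2645  0.1596  3.1416  0.2012  2.1734 -0.2633  0.0693  0.1512] [0.0003 0.0004 0.0003] 0.06484240890978255 [-0.71  0.28  1.91 -0.08  0.75 -1.26]
[[-0.555, 0.824, 0.113], [0.807, 0.567, -0.165], [-0.2, -0.0, -0.98]]
0.0 0.4097349548339844 -0.27290766525268556 [50.15692139 61.51993942] 54.56010055541992
0.03 0.40347286224365236 -0.2634070129394531 [44.82466507 54.95654678] 55.451629638671875
```

View pics/v8.png

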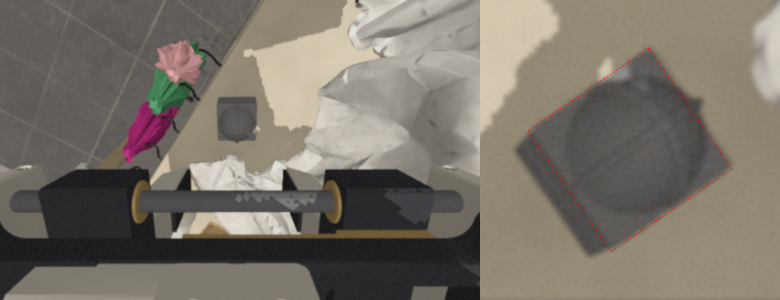

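The rectified view shows the foot's top face exactly on the nominal square, with bare top where the fingers will land. I'll descend carefully.

>>> drive_tool(steps=[[75,-1,0,-30,0,0,0],[75,-1,0,-60,0,0,0],[75,-1,0,-80,0,0,0],[75,-1,0,-95,0,0,0],[75,-1,0,-98,0,0,0]])

```text
clock: 16.8
tool_pos: [0.4028, -0.2635, 0.06]
tool_rot: [-3.141, 0.198, 2.174]
ft_force: [0.2, 0.4, -0.1]
finger_gap: 0.065
grip_force: 0.0
```

>>> drive_tool(steps=[[75,0,0,-5,0,0,0],[75,0,0,-10,0,0,0],[75,0,0,-15,0,0,0],[75,0,0,-20,0,0,0],[75,0,0,-22,0,0,0]])

```text
clock: 17.42
tool_pos: [0.403, -0.2636, 0.0384]
tool_rot: [-3.141, 0.2, 2.174]
ft_force: [-0.6, -0.0, -0.2]
finger_gap: 0.0649
grip_force: 0.0
```

>>> drive_tool(steps=[[255,0,0,0,0,0,0],[255,0,0,0,0,0,0],[255,0,0,0,0,0,0],[255,0,0,0,0,0,0],[255,0,0,0,0,0,0]], grip_force=50)

```text
clock: 18.05
tool_pos: [0.4032, -0.2638, 0.0389]
tool_rot: [-3.141, 0.2, 2.174]
ft_force: [0.1, 0.5, 2.1]
finger_gap: 0.0437
grip_force: 50.0
```

Gripped (43.7 mm opening, 50 N). I'll lift and check the cone's offset in the hand numerically.

>>> drive_tool(steps=[[255,0,0,30,0,0,0],[255,0,0,85,0,0,0],[255,0,0,140,0,0,0],[255,0,0,186,0,0,0],[255,0,0,186,0,0,0]])

```text
clock: 18.68
tool_pos: [0.4044, -0.2648, 0.2284]
tool_rot: [3.14, 0.208, 2.174]
ft_force: [-0.7, 0.2, -0.1]
finger_gap: 0.0436
grip_force: 50.0
```

```bash
python3 - <<'E'
from h import *
a,d=avg(6);print(a,d,sensors.observe()['finger_gap'],sensors.observe()['grip_force'])
im=imaging.get_image("wrist")[:,:,::-1].copy();cv2.imwrite("pics/w9.png",im)
p=imaging.camera_params("wrist");p['cam_to_world']=np.array(p['tool_from_camera'])
Rm=R.from_euler('xyz',a[3:6]).as_matrix()
for o in(-.003,0,.003):
  h=np.array([-.563,.826,0]);c=np.array([0,0,-.0389])+h*o
  W=[c+h*.022,c+h*.022+[0,0,.03],c+[0,0,.058]]
  print(o,proj(p,np.array(W)@Rm)[:,1].round(1))
g=cv2.cvtColor(im,6).astype(float)
for u in(300,330):print(u,g[150:250,u-4:u+5].mean(1).round().astype(int).tolist())
E
```

```text
[ 0.4029 -0.2635  0.2246  3.142   0.2001  2.1738 -0.1831 -0.1194 -0.6556] [0.0021 0.0017 0.0054] 0.04343115543628772 49.99978968990035
-0.003 [189.5 217.4 296.8]
0 [184.5 211.8 291.3]
0.003 [179.5 206.1 285.8]
300 [143, 142, 144, 143, 144, 152, 173, 196, 205, 207, 207, 206, 207, 203, 190, 173, 159, 149, 144, 142, 142, 142, 142, 141, 140, 140, 140, 140, 139, 138, 138, 139, 139, 139, 140, 143, 144, 145, 129, 107, 100, 99, 100, 99, 99, 100, 100, 99, 99, 96, 95, 96, 95, 89, 82, 81, 81, 81, 81, 81, 81, 81, 81, 82, 86, 92, 96, 98, 98, 97, 96, 91, 88, 86, 86, 86, 85, 88, 88, 89, 88, 89, 89, 90, 88, 90, 89, 92, 89, 91, 91, 91, 92, 92, 92, 92, 93, 94, 93, 93]
330 [206, 207, 207, 208, 209, 208, 208, 208, 208, 207, 208, 207, 207, 204, 190, 166, 147, 144, 144, 144, 144, 143, 143, 144, 143, 143, 143, 145, 144, 144, 144, 145, 144, 145, 144, 145, 144, 140, 123, 105, 99, 99, 99, 99, 99, 99, 99, 98, 98, 95, 93, 92, 89, 84, 81, 81, 80, 79, 81, 82, 82, 81, 83, 82, 86, 91, 96, 98, 97, 97, 96, 93, 88, 86, 86, 86, 87, 87, 87, 88, 88, 88, 88, 89, 91, 90, 90, 92, 91, 91, 91, 91, 92, 91, 92, 92, 93, 93, 93, 93]
```

The cone's foot is square in the pads, with an offset of −1.9 mm. I'll carry it around the front of the cloth to above the press, turning −21.3° to mesh with the plus.

>>> drive_tool(steps=[[255,0,30,40,0,0,0],[255,0,85,45,0,0,0],[255,0,145,45,0,0,0],[255,0,205,45,0,0,0],[255,0,260,45,0,0,0]])

```text
clock: 19.65
tool_pos: [0.4026, -0.0018, 0.2692]
tool_rot: [-3.141, 0.199, 2.174]
ft_force: [0.9, -0.3, -0.4]
finger_gap: 0.0434
grip_force: 50.0
```

>>> drive_tool(steps=[[255,30,45,0,0,0,-0.08],[255,70,85,0,0,0,-0.16],[255,115,120,0,0,0,-0.26],[255,150,146,0,0,0,-0.34],[255,175,161,0,0,0,-0.372]])

```text
clock: 20.27
tool_pos: [0.5793, 0.1589, 0.2678]
tool_rot: [-3.139, 0.2, 1.802]
ft_force: [-0.0, -0.8, -0.6]
finger_gap: 0.0432
grip_force: 50.0
```

>>> drive_tool(steps=[[255,4,5,-10,0,0,0],[255,4,5,-30,0,0,0],[255,4,5,-40,0,0,0],[255,4,5,-40,0,0,0],[255,4,5,-40,0,0,0]])

```text
clock: 20.9
tool_pos: [0.5822, 0.1621, 0.2305]
tool_rot: [3.141, 0.2, 1.802]
ft_force: [-0.7, -0.9, -0.8]
finger_gap: 0.0434
grip_force: 50.0
```

```bash
python3 - <<'E'
from h import *
a,d=avg(8);print(a,d,np.degrees(a[5]),sensors.observe()['finger_gap'],sensors.observe()['clock'])
E
```

```text
[ 0.5823  0.1623  0.2304  3.1409  0.2     1.8016  0.1921 -0.1569 -0.6036] [0.0002 0.0002 0.0007] 103.22407637076911 0.04338080333176365 21.3
```

>>> drive_tool(steps=[[255,0,0,-15,0,0,0],[255,0,0,-30,0,0,0],[255,0,0,-40,0,0,0],[255,0,0,-44,0,0,0],[255,0,0,-44,0,0,0]])

```text
clock: 21.92
tool_pos: [0.5821, 0.1623, 0.1855]
tool_rot: [-3.141, 0.2, 1.802]
ft_force: [-0.2, -0.4, -0.1]
finger_gap: 0.0434
grip_force: 50.0
```

>>> drive_tool(steps=[[255,0,0,-2,0,0,0],[255,0,0,-4,0,0,0],[255,0,0,-6,0,0,0],[255,0,0,-7,0,0,0],[255,0,0,-7,0,0,0]])

```text
clock: 22.55
tool_pos: [0.5821, 0.1623, 0.1787]
tool_rot: [-3.141, 0.2, 1.802]
ft_force: [0.4, -0.3, -0.7]
finger_gap: 0.0433
grip_force: 50.0
```

The cone is meshing, 4 mm past the spindle's top with no force. I'll continue toward home.

>>> drive_tool(steps=[[255,0,0,-3,0,0,0],[255,0,0,-6,0,0,0],[255,0,0,-8,0,0,0],[255,0,0,-10,0,0,0],[255,0,0,-10,0,0,0]])

```text
clock: 23.18
tool_pos: [0.5821, 0.1623, 0.1686]
tool_rot: [-3.141, 0.2, 1.802]
ft_force: [-0.0, 0.0, -0.7]
finger_gap: 0.0436
grip_force: 50.0
```

>>> drive_tool(steps=[[255,0,0,-1,0,0,0],[255,0,0,-2,0,0,0],[255,0,0,-3,0,0,0],[255,0,0,-3,0,0,0]], grip_force=60)

```text
clock: 23.68
tool_pos: [0.5822, 0.1623, 0.1661]
tool_rot: [3.141, 0.2, 1.802]
ft_force: [-1.6, -0.3, 3.5]
finger_gap: 0.0435
grip_force: 60.0
```

>>> drive_tool(steps=[[255,0,0,-1,0,0,0],[255,0,0,-2,0,0,0],[255,0,0,-3,0,0,0],[255,0,0,-3,0,0,0]])

```text
clock: 24.18
tool_pos: [0.5822, 0.1623, 0.1631]
tool_rot: [3.141, 0.2, 1.802]
ft_force: [-2.0, 0.2, 4.8]
finger_gap: 0.0431
grip_force: 60.0
```

>>> drive_tool(steps=[[255,0,0,-1,0,0,0],[255,0,0,-2,0,0,0],[255,0,0,-2,0,0,0]])

```text
clock: 24.55
tool_pos: [0.5823, 0.1623, 0.1614]
tool_rot: [3.141, 0.2, 1.802]
ft_force: [-2.0, -0.9, 7.8]
finger_gap: 0.0432
grip_force: 60.0
```

>>> drive_tool(steps=[[255,0,0,-1,0,0,0],[255,0,0,-2,0,0,0],[255,0,0,-2,0,0,0]])

```text
clock: 24.92
tool_pos: [0.5824, 0.1623, 0.1607]
tool_rot: [3.14, 0.201, 1.801]
ft_force: [-4.9, 0.8, 14.3]
finger_gap: 0.0435
grip_force: 60.0
```

The stop is reached at the expected height (0.161). I'll add a small margin of push and check it holds.

>>> drive_tool(steps=[[255,0,0,-1,0,0,0],[255,0,0,-1,0,0,0],[255,0,0,-1,0,0,0],[255,0,0,-1,0,0,0]])

```text
clock: 25.42
tool_pos: [0.5825, 0.1623, 0.1607]
tool_rot: [3.139, 0.201, 1.801]
ft_force: [-5.5, -0.7, 19.5]
finger_gap: 0.0431
grip_force: 60.0
```

```bash
python3 - <<'E'
from h import *
a,d=avg(8);print(a,d,sensors.observe()['finger_gap'],sensors.observe()['grip_force'])
E
```

```text
[ 0.5825  0.1623  0.1606  3.139   0.2009  1.8013 -6.4225 -0.4184 19.617 ] [0.     0.     0.0001] 0.04342858984980417 60.00672911759466
```

```bash
python3 -c "
from cell import bot
print(bot.sign_off())"
```

```text
the job is handed in; nothing more can be done
None
```

The job is handed in: the strainer lies flat on the deck, the cone is meshed fully home on the spindle, and the arm is still gripping it and pressing it against the stop with about 20 N (25 s on the last clock reading). The bystanders were not touched, judging by the force readings; I took no final picture of them.

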